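# Tip used sample tubes through the sash of a bench waste bin

## Task

Raise the sash of the waste bin all the way by its blue handle, tip the yellow tray over the chute so that all five used sample tubes slide into the bin, then stand the empty tray back upright on the bench and push the sash fully down again. Leave the other things on the bench where they stand.

Things in the scene. Friction and masses are not known exactly. Their poses are not given: they have to be found in the camera images.
- bin: Fixed waste bin, a clear covered box with red edges, 190 long x 170 wide x 130 mm high, chute at its front end. Origin on the bench under the sash, mid-width; x horizontal, the way parts slide in; y across; z up. Box from x = 0 to 190; inner floor at z = 5, inside y = -80 to 80. Sash guides at y = +-84 rise to z = 205 mm.
- chute_top (a point): Middle of the upper front edge of the bin's steel chute floor, at bin x = -120, z = 125 mm; axes as the bin's. The floor falls straight from here to x = 0, z = 50 (under the sash) and ends inside at x = 20, z = 37 mm. 150 mm wide between cheeks 5 mm thick, 30 mm above the floor. The mouth under the raised sash is 70 mm high.
- sash (a joint): Height of the bin's clear vertical sliding sash above its closed position (m): 0 shut, 0.070 fully raised. It stays where it is left; about 8 N raises it, 3 N lowers it.
- sash_handle (a point): Middle of the top face of the sash's blue handle, a bar 12 mm thick (along the bin's x), 70 mm long (along the bin's y) and 38 mm tall on the top edge of the sash; 179 mm above the bench when the sash is shut, 249 mm fully raised. Free on all sides: the bin's cover lies 50 mm below the bar's top when shut.
- tray: Loose yellow scoop-shaped tray, 200 g, 118 wide, 46 mm high, 4 mm walls. Origin on its underside; x towards the pouring lip, y across, z up. Rear wall at x = -79, sides at y = +-59, inside floor z = 4 from x = -75 to 40, then a ramp up 20 degrees to the open lip at x = 84, z = 20 mm. Handle: black upright fin at the rear, 10 thick (along y), x = -113 to -63, free from z = 46 to 105 mm.
- tray_grip (a point): Point to grip in the tray's black fin, at x = -88, y = 0, z = 80 mm of the tray; 25 mm below the fin's top. Axes as the tray's.
- tray_lip (a point): Middle of the tray's pouring lip, upper face, at x = 84, y = 0, z = 20 mm of the tray. Axes as the tray's.
- tube0: Loose white capped sample tube with blue cap, 14 g, 56 mm long, 18 mm thick, the cap 20 mm; lies in the tray at first. Origin on its axis at mid-length, x towards the cap.
- tube1: Loose white capped sample tube with green cap, 14 g, 56 mm long, 18 mm thick, the cap 20 mm; lies in the tray at first. Origin on its axis at mid-length, x towards the cap.
- tube2: Loose white capped sample tube with blue cap, 14 g, 56 mm long, 18 mm thick, the cap 20 mm; lies in the tray at first. Origin on its axis at mid-length, x towards the cap.
- tube3: Loose white capped sample tube with orange cap, 14 g, 56 mm long, 18 mm thick, the cap 20 mm; lies in the tray at first. Origin on its axis at mid-length, x towards the cap.
- tube4: Loose white capped sample tube with blue cap, 14 g, 56 mm long, 18 mm thick, the cap 20 mm; lies in the tray at first. Origin on its axis at mid-length, x towards the cap.
- reagent_bottle: Loose bystander: amber bottle with blue cap, 60 mm diameter, 125 mm high. Origin at the centre of its underside, z up.
- buffer_jar: Loose bystander: small clear jar with white cap, 56 mm diameter, 75 mm high. Origin at the centre of its underside, z up.
- tube_rack: Loose bystander: white rack of large tubes with blue and green caps, 85 x 150 x 91 mm. Origin at the centre of its underside, z up.
Mind the look-alikes: they are no part of the job. There is more than one size of the tray; the one meant has the size given above.

How it is judged:
On the way, in this order (a step that is already met when the one before it is completed fails the run):
1. the sash is raised (at least 60 of its 70 mm) before any tube goes in (value of joint sash above 0.06 m), for 0.2 s.
2. all five tubes are inside the bin (x of tube0 in the frame of bin between 0.012 and 0.185 m and y of tube0 in the frame of bin between -0.08 and 0.08 m and z of tube0 in the frame of bin between 0 and 0.11 m and x of tube1 in the frame of bin between 0.012 and 0.185 m and y of tube1 in the frame of bin between -0.08 and 0.08 m and z of tube1 in the frame of bin between 0 and 0.11 m and x of tube2 in the frame of bin between 0.012 and 0.185 m and y of tube2 in the frame of bin between -0.08 and 0.08 m and z of tube2 in the frame of bin between 0 and 0.11 m and x of tube3 in the frame of bin between 0.012 and 0.185 m and y of tube3 in the frame of bin between -0.08 and 0.08 m and z of tube3 in the frame of bin between 0 and 0.11 m and x of tube4 in the frame of bin between 0.012 and 0.185 m and y of tube4 in the frame of bin between -0.08 and 0.08 m and z of tube4 in the frame of bin between 0 and 0.11 m), for 0.2 s.
At the end, for the whole second after the job is handed in: The sash is down to within 6 mm of shut, all five tubes lie at rest inside the bin behind the sash (tube middles at least 12 mm past the sash plane, between the bin's walls, below its cover), and the tray stands upright (within 0.08 rad) and at rest on the bench (underside within 8 mm of it) (all of step 2 and value of joint sash below 0.006 m and height (world z) of tray between -0.005 and 0.008 m and angle between tray's own z axis and vertical below 0.08 rad and linear speed of tray below 0.02 m/s and linear speed of each of tube0, tube1, tube2, tube3, tube4 below 0.05 m/s); the robot touches nothing.
It fails at once if a bystander (reagent bottle, buffer jar or tube rack) is moved by more than 30 mm (distance of any of reagent_bottle, buffer_jar, tube_rack from where it was at the start of the episode above 0.03 m).
It also fails if it takes over 70 s, if anything falls off the work surface, if the arm or the gripper's body presses on something with over 40 N, if the wrist force passes 120 N, or if a joint passes its speed limit or range.

## Robot

A 6-joint arm with a two-finger parallel gripper is mounted at the origin on the work surface. World frame = base frame: x ahead of the robot, y to its left, z up, the work surface at z = 0. Lengths are in m, angles in rad, forces in N, time in s.
With the tool pointing down it reaches from about 0.375 to 0.925 m from the base axis. Payload 5.7 kg.
Tool frame: the origin (TCP) lies midway between the tips of the shut fingers; the grasp point (between the pads) lies 19 mm behind it; z points along the fingers, y is the line along which they close (so a half turn about z gives the same grasp; the last joint's range is limited). The gripper opens to 88 mm and grips with 3 to 60 N. Pads are 20 mm wide; open, the fingers measure 115 mm over their backs; the gripper's body (75 mm by 178 mm) begins 61 mm behind the grasp point.
Start: joints at [1.067, 0.359, 1.51, -0, 1.272, -0.115], TCP at [0.227, 0.555, 0.223] pointing down, gripper open.
Joint ranges: [-2.97, 2.97], [-1.01, 2.36], [0.21, 2.38], [-0.96, 4.11], [0.2, 2.71], [-2.98, 2.98]. Speed limits (rad/s): [2.39, 2.39, 3.14, 3.14, 3.14, 3.14].

## Interface

Orientations are given as a unit quaternion [x, y, z, w].
In Python, from bench import move_ptp, servo_line, goto_joints, move_gripper, sleep, inverse_kinematics, capture, PlanningError, close_job, spot_in, silhouettes, current_clock, current_joint_pos, current_qvel, current_joint_torque, current_position, current_orientation, current_force, current_torque, current_finger_gap, current_grip_force gives the robot as it stands. Calls block until the motion is done:
- move_ptp(position, orientation): joint-space move of the TCP to a pose.
- servo_line(position, orientation=None, rate=0.15, contact_N=None): straight line of the TCP; orientation=None keeps the orientation; rate is the mean speed in m/s. With contact_N (N) it stops when the force on the tool has changed by that much, and returns True; else False.
- goto_joints(angles): joint-space move.
- move_gripper(opening): finger opening in m; the grip force is fixed at half the most; returns when the fingers have stopped.
- sleep(seconds).
- inverse_kinematics(position, orientation): joint angles nearest the present ones, or None.
- capture(name): name is "scene" or "top" or "wrist"; returns a dict with "image" (420x560x3 uint8, blue, green, red), "range_z" (420x560 float32, m along the optical axis (not along the pixel's ray), 0 where there is no reading), "intrinsics" (3x3 intrinsics, pixels), "R" (3x3) and "t" (3): a world point X has camera coordinates R X + t. Camera axes: x right, y down, z forward; pixel columns grow to the right and rows downward; lengths in m; the calibration is good to about 2 mm. A picture is of the moment at which its call begins.
A pose or a line that the arm cannot do raises PlanningError and nothing moves.
- close_job(): hands the job in; it is judged then, once.
Trained networks look in the newest picture that a camera, given by its name, has taken for a name from the list of things; names that differ only in an ending like _2 or _b are one class to them, and where a whole thing is asked for, a point or a joint stands for the part that bears it (a point fixed in the world has none). Each returns a list of dicts, best first, with "conf" (0 to 1); they miss things now and then, are a little off and sometimes report something else, mostly with a low value. They report only what shows in the picture. A call takes as long as a camera call. They do not tell look-alikes from the thing itself.
- spot_in(camera, query): "xy" ([column, row] in pixels, amid what is visible of it).
- silhouettes(camera, query): "region" (420x560 bool, what is visible of it) and "xy" ([column, row] in pixels, amid what is visible of it).
Readings, each from a call of its own:
- current_clock(): time.
- current_joint_pos(): joint angles.
- current_qvel(): joint speeds.
- current_joint_torque(): joint torques, N m.
- current_position(): TCP position.
- current_orientation(): TCP orientation.
- current_force(): force on the tool from outside, world axes, zero at the start.
- current_torque(): the same for the moment, N m.
- current_finger_gap(): finger opening in m.
- current_grip_force(): force on a finger pad.
Only numpy, scipy, OpenCV 4.12 (cv2) and the standard library are available. Lean on these libraries where they do the work, as an engineer would, in place of code of your own. Each camera call takes 0.05 s, during which the arm holds its last target. There are 200 camera calls.

## Working session

There is one attempt and no reset: what is moved stays moved. The work goes in short steps, each a Python script; the robot and the scene stay as the last script left them, time stands still between calls to the robot, and variables do not carry over. Pictures are saved under pics/ and viewed, at most 10 in all, crops included, and the job is handed in when it is done.

```bash
ls; mkdir -p pics; cat > h.py <<'E'
import numpy as np, cv2
from bench import *
def world(c,u,v,z=None):
    K,R,t=c["intrinsics"],c["R"],c["t"]
    d=np.linalg.inv(K)@np.array([u,v,1.0])
    zz=c["range_z"][int(v),int(u)] if z is None else z
    return R.T@(d*zz-t)
def cloud(c,mask=None):
    K,R,t=c["intrinsics"],c["R"],c["t"]
    m=c["range_z"]>0
    if mask is not None: m&=mask
    v,u=np.nonzero(m); z=c["range_z"][v,u]
    d=np.linalg.inv(K)@np.stack([u,v,np.ones_like(u)])
    return (R.T@(d*z-np.array(t)[:,None])).T, u, v
E
python3 - <<'E'
from h import *
ims=[]
for n in ("scene","top"):
    c=capture(n); ims.append(c["image"])
    cam=-np.array(c["R"]).T@c["t"]; print(n,cam.round(3), c["intrinsics"][0][0])
    for q in ["bin","chute_top","sash","sash_handle","tray","tray_grip","tray_lip","tube0","tube1","reagent_bottle","buffer_jar","tube_rack"]:
        r=silhouettes(n,q) 
        for k in r[:4]:
            P,u,v=cloud(c,k["region"])
            print(q,round(k["conf"],2),np.round(k["xy"]),len(P),P.min(0).round(3) if len(P) else "",np.median(P,0).round(3) if len(P) else "",P.max(0).round(3) if len(P) else "")
    cv2.imwrite(f"pics/{n}0.png",c["image"])
E
```

```text
pics
scene [1.083 0.413 1.345] 498.36609986963464
bin 0.6 [373. 317.] 9109 [ 0.356 -0.025 -0.007] [0.569 0.199 0.127] [0.656 0.341 0.209]
chute_top 0.96 [369. 317.] 8999 [ 0.379 -0.03  -0.007] [0.569 0.2   0.127] [0.656 0.341 0.209]
sash 0.64 [364. 292.] 411 [ 0.417  0.113 -0.004] [0.555 0.144 0.147] [0.622 0.155 0.183]
sash_handle 0.84 [363. 291.] 380 [0.471 0.131 0.084] [0.558 0.144 0.152] [0.622 0.152 0.183]
tray 0.96 [281. 163.] 1177 [ 0.287 -0.486 -0.011] [ 0.381 -0.404  0.01 ] [ 0.45  -0.312  0.085]
tray 0.8 [253. 124.] 953 [ 0.251 -0.704 -0.007] [ 0.332 -0.622  0.01 ] [ 0.415 -0.542  0.086]
tray 0.59 [268. 241.] 1494 [ 0.496 -0.295 -0.006] [ 0.58  -0.194  0.011] [ 0.666 -0.09   0.109]
tray_grip 0.93 [266. 240.] 1462 [ 0.496 -0.296 -0.006] [ 0.576 -0.194  0.012] [ 0.666 -0.09   0.109]
tray_grip 0.87 [283. 167.] 1071 [ 0.306 -0.486 -0.011] [ 0.381 -0.405  0.009] [ 0.45  -0.313  0.085]
tray_grip 0.66 [253. 122.] 954 [ 0.251 -0.707 -0.009] [ 0.333 -0.623  0.011] [ 0.414 -0.545  0.086]
tray_grip 0.57 [302. 344.] 2135 [ 0.668  0.028 -0.007] [0.747 0.129 0.05 ] [0.788 0.192 0.098]
tr
[... 2806 characters left out ...]
2 ] [ 0.606 -0.155  0.028]
tube1 0.7 [284. 211.] 188 [ 0.544 -0.206 -0.004] [ 0.572 -0.189  0.017] [ 0.604 -0.171  0.029]
tube1 0.65 [156. 215.] 809 [0.476 0.126 0.049] [0.55  0.135 0.12 ] [0.624 0.149 0.183]
tube1 0.59 [288. 210.] 114 [ 0.541 -0.227  0.011] [ 0.569 -0.211  0.02 ] [ 0.592 -0.196  0.027]
tube1 0.56 [275. 208.] 120 [ 0.559 -0.186  0.008] [ 0.584 -0.169  0.02 ] [ 0.606 -0.155  0.028]
reagent_bottle 0.8 [235. 156.] 486 [ 0.702 -0.098 -0.003] [ 0.719 -0.071  0.086] [ 0.758 -0.032  0.128]
buffer_jar 0.88 [278. 143.] 422 [ 0.733 -0.217 -0.002] [ 0.751 -0.188  0.071] [ 0.796 -0.161  0.08 ]
tube_rack 0.98 [172. 157.] 2066 [ 0.69   0.036 -0.006] [0.724 0.109 0.05 ] [0.806 0.21  0.096]
```

```bash
python3 - <<'E'
import cv2
a=cv2.imread("pics/top0.png");b=cv2.imread("pics/scene0.png")
a=cv2.resize(a[100:320,60:460],(800,440),interpolation=cv2.INTER_CUBIC)
cv2.imwrite("pics/a.png",a)
b=cv2.resize(b[100:400,200:500],(600,600),interpolation=cv2.INTER_CUBIC)
cv2.imwrite("pics/b.png",b)
E
```

```text
(no output)
```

View pics/a.png

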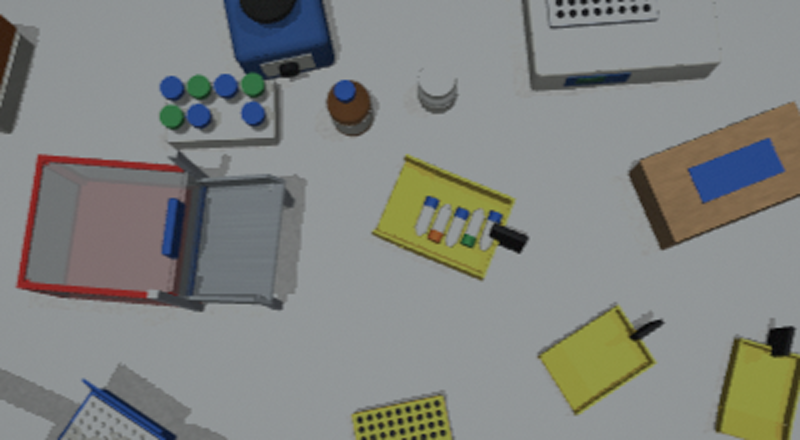

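View pics/b.png

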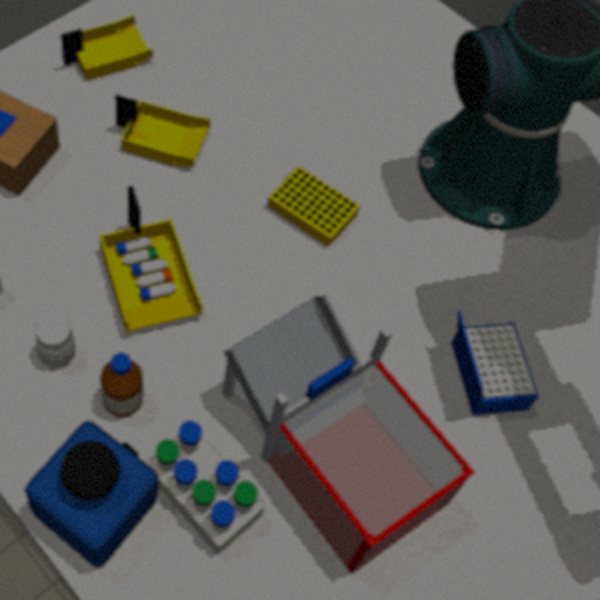

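The top view shows the bin with its chute towards −y (crop 240,235) and the handle at crop (172,228). The only tray holding tubes is at crop (450,220), with its fin at (510,237). The two smaller trays at the lower right are look-alikes. Next I'll fit the poses.

```bash
cat > fit.py <<'E'
from h import *
from scipy.optimize import least_squares
def bar(n,near,zlo,zhi,rad,pred):
    c=capture(n); P,u,v=cloud(c); I=c["image"][v,u].astype(int)
    m=(np.hypot(P[:,0]-near[0],P[:,1]-near[1])<rad)&(P[:,2]>zlo)&(P[:,2]<zhi)&pred(I)
    return P[m]
blue=lambda I:(I[:,0]>I[:,2]+40)
yellow=lambda I:(I[:,2]>I[:,0]+60)&(I[:,1]>I[:,0]+50)
red=lambda I:(I[:,2]>I[:,1]+80)&(I[:,2]>I[:,0]+80)
black=lambda I:I.max(1)<75
def rep(name,Q):
    if len(Q)<5: print(name,len(Q));return
    r=cv2.minAreaRect(Q[:,:2].astype(np.float32)*1000)
    _,_,V=np.linalg.svd(Q[:,:2]-Q[:,:2].mean(0),full_matrices=False)
    print(name,len(Q),"mean",Q.mean(0).round(4),"ztop",np.percentile(Q[:,2],[50,95]).round(4),"rect",np.round(r[0],1),np.round(r[1],1),round(r[2],1),"pc",V[0].round(3))
E
python3 - <<'E'
from fit import *
for n in ("top","scene"):
    rep(n+" handle",bar(n,(.55,.14),.168,.2,.09,blue))
    rep(n+" fintop",bar(n,(.53,-.29),.09,.12,.09,black))
    rep(n+" fin",bar(n,(.53,-.29),.055,.12,.09,black))
    rep(n+" rim",bar(n,(.58,-.195),.036,.06,.16,yellow))
    rep(n+" tray",bar(n,(.58,-.195),-.005,.06,.16,yellow))
    rep(n+" binred",bar(n,(.55,.24),.12,.14,.19,red))
print(current_clock())
E
```

```text
top handle 136 mean [0.5489 0.1375 0.1783] ztop [0.1785 0.1813] rect [549.  137.8] [12.1 68.5] 84.2 pc [-0.995  0.104]
top fintop 83 mean [ 0.5415 -0.2762  0.1021] ztop [0.1029 0.106 ] rect [ 542.3 -276.1] [46.3 10.3] 66.0 pc [0.399 0.917]
top fin 124 mean [ 0.5403 -0.2755  0.093 ] ztop [0.101  0.1067] rect [ 542.2 -276.1] [46.3 10.4] 66.4 pc [0.4   0.917]
top rim 173 mean [ 0.5684 -0.1956  0.0396] ztop [0.0392 0.0446] rect [ 578.6 -193.8] [160.9 117.5] 66.2 pc [-0.964  0.264]
top tray 1583 mean [ 0.5849 -0.1838  0.0107] ztop [0.0058 0.0397] rect [ 578.7 -192.9] [162.6 117.5] 66.1 pc [-0.498 -0.867]
top binred 497 mean [0.5632 0.2709 0.1325] ztop [0.1325 0.1361] rect [560.5 239.9] [180.8 168.8] 83.9 pc [-0.977  0.212]
scene handle 133 mean [0.5526 0.1422 0.1781] ztop [0.1783 0.1828] rect [551.1 141.7] [13.2 69.8] 83.5 pc [ 0.995 -0.096]
scene fintop 46 mean [ 0.5453 -0.2709  0.1011] ztop [0.1021 0.1078] rect [ 543.9 -272.8] [52.4  7.7] 65.8 pc [0.409 0.913]
scene fin 87 mean [ 0.547  -0.2692  0.0873] ztop [0.0928 0.1065] rect [ 544.6 -272.3] [52.1  8.7] 66.0 pc [0.371 0.929]
scene rim 146 mean [ 0.5855 -0.2106  0.0399] ztop [0.0397 0.0446] rect [ 580.7 -190.3] [166.  116.8] 66.6 pc [0.688 0.725]
scene tray 1327 mean [ 0.5773 -0.1885  0.0137] ztop [0.0093 0.04  ] rect [ 580.2 -190.3] [167.8 117. ] 66.0 pc [0.485 0.874]
scene binred 493 mean [0.5772 0.273  0.1324] ztop [0.1325 0.1361] rect [561.2 240.6] [182.8 171.2] 83.6 pc [ 0.98  -0.199]
1.9
```

```bash
cat > plan.py <<'E'
from h import *
from scipy.spatial.transform import Rotation as Ro
BY,TY=np.deg2rad(83.9),np.deg2rad(66.1)
B=np.array([.5500,.1397,0]); TO=np.array([.5788,-.1935,0])
rz=lambda a:Ro.from_euler("z",a)
bw=lambda p:B+rz(BY).apply(p)
# tool in a frame: pointing down, closing along frame y*s, tilted by al about frame y
def toolrot(s,al=0.): 
    return Ro.from_euler("y",al)*Ro.from_matrix(np.array([[s,0,0],[0,-s,0],[0,0,-1]],float).T)
LIP=np.array([.084,0,.020]); GR=np.array([-.088,0,.080])
def tray_tool(O,R,s,al=0.):       # TCP pose gripping tray at pose O,R
    q=R*toolrot(s,al); return O+R.apply(GR)+q.apply([0,0,.019]), q.as_quat()
def pour(lx,lz,th,s,al=0.):       # lip in bin x,z ; pitch th
    R=rz(BY)*Ro.from_euler("y",th); O=bw([lx,0,lz])-R.apply(LIP)
    return tray_tool(O,R,s,al)
def handle(z,s):                  # closing along bin x; TCP at height z
    q=rz(BY+np.pi/2)*toolrot(s); return np.array([B[0],B[1],z]),q.as_quat()
E
python3 - <<'E'
from plan import *
d=np.deg2rad
def j(p): 
    r=inverse_kinematics(*p); return None if r is None else np.round(r,2)
for s in (1,-1):
    print("handle",s,j(handle(.145,s)),j(handle(.3,s)))
    for al in (0,-15,-30):
        print("grasp",s,al,j(tray_tool(TO,rz(TY),s,d(al))))
        for th in (-5,20,40,50,60): print("  ",th,j(pour(-.095,.135,d(th),s,d(al))))
E
```

```text
handle 1 [ 0.13  0.39  1.67 -0.    1.08 -1.34] [ 0.13  0.25  1.47 -0.    1.42 -1.34]
grasp 1 0 [-0.58  0.55  1.65 -0.    0.94 -0.16]
   -5 [-0.43  0.34  1.71  0.09  1.12 -0.37]
   20 [-0.08  0.28  1.66 -0.37  1.23  0.16]
   40 [ 0.2   0.37  1.59 -0.66  1.46  0.48]
   50 [ 0.32  0.45  1.54 -0.77  1.6   0.59]
   60 [ 0.41  0.54  1.5  -0.87  1.73  0.67]
grasp 1 -15 [-0.73  0.58  1.63  0.29  1.04 -0.47]
   -5 [-0.58  0.4   1.68  0.33  1.25 -0.61]
   20 [-0.25  0.25  1.65 -0.09  1.23 -0.11]
   40 [ 0.07  0.28  1.58 -0.44  1.37  0.28]
   50 [ 0.21  0.34  1.54 -0.58  1.49  0.43]
   60 [ 0.33  0.42  1.5  -0.7   1.61  0.55]
grasp 1 -30 [-0.86  0.65  1.59  0.51  1.19 -0.71]
   -5 [-0.71  0.5   1.64  0.5   1.41 -0.79]
   20 [-0.42  0.27  1.63  0.17  1.3  -0.37]
   40 [-0.1   0.23  1.59 -0.18  1.33  0.05]
   50 [ 0.06  0.26  1.55 -0.35  1.4   0.24]
   60 [ 0.21  0.32  1.51 -0.5   1.5   0.4 ]
handle -1 [ 0.13  0.39  1.67 -0.    1.08  1.8 ] [ 0.13  0.25  1.47 -0.    1.42  1.8 ]
grasp -1 0 [-0.58  0.55  1.65 -0.    0.94  2.98]
   -5 [-0.43  0.34  1.71  0.09  1.12  2.78]
   20 None
   40 [ 0.2   0.37  1.59 -0.66  1.46 -2.66]
   50 [ 0.32  0.45  1.54 -0.77  1.6  -2.55]
   60 [ 0.41  0.54  1.5  -0.87  1.73 -2.48]
grasp -1 -15 [-0.73  0.58  1.63  0.29  1.04  2.67]
   -5 [-0.58  0.4   1.68  0.33  1.25  2.53]
   20 None
   40 [ 0.07  0.28  1.58 -0.44  1.37 -2.86]
   50 [ 0.21  0.34  1.54 -0.58  1.49 -2.71]
   60 [ 0.33  0.42  1.5  -0.7   1.61 -2.59]
grasp -1 -30 [-0.86  0.65  1.59  0.51  1.19  2.44]
   -5 [-0.71  0.5   1.64  0.5   1.41  2.35]
   20 [-0.42  0.27  1.63  0.17  1.3   2.77]
   40 None
   50 [ 0.06  0.26  1.55 -0.35  1.4  -2.9 ]
   60 [ 0.21  0.32  1.51 -0.5   1.5  -2.74]
```

```bash
python3 - <<'E'
from plan import *
from fit import *
p,q=handle(.30,1)
move_ptp(p,q); move_gripper(.05)
rep("wrist handle",bar("wrist",B,.168,.2,.09,blue))
rep("wrist red",bar("wrist",(.55,.24),.12,.14,.19,red))
c=capture("wrist"); cv2.imwrite("pics/w1.png",c["image"])
print(current_clock(),current_position(),p)
E
```

```text
wrist handle 897 mean [0.5468 0.1377 0.1784] ztop [0.1785 0.1798] rect [548.6 137.8] [10.9 69.4] 83.6 pc [ 0.994 -0.111]
wrist red 3355 mean [0.5419 0.2678 0.1324] ztop [0.1324 0.1336] rect [559.6 237. ] [185.6 170.1] 84.0 pc [0.946 0.325]
4.725 [0.54998857 0.13965142 0.29999423] [0.55   0.1397 0.3   ]
```

View pics/w1.png

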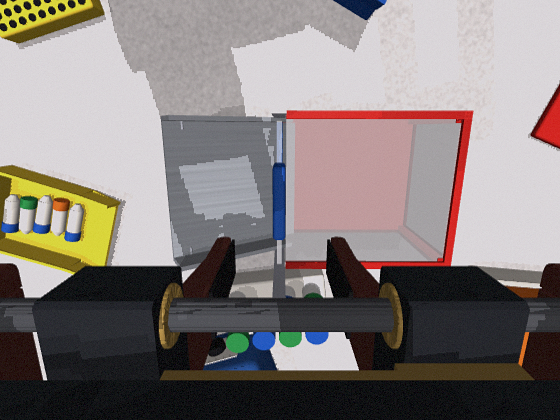

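The wrist view shows the handle at (279,200), lying between the fingers. It puts the handle at (0.549, 0.138). Now I'll grip it and raise the sash.

```bash
sed -i 's/B=np.array(\[.5500,.1397,0\])/B=np.array([.5490,.1383,0])/' plan.py; python3 - <<'E'
from plan import *
from fit import *
servo_line(*handle(.30,1)); print(servo_line(*handle(.145,1),contact_N=10))
f=current_force(); move_gripper(0.0); print(current_finger_gap(),current_grip_force(),f,current_force())
p,q=handle(.2145,1); servo_line(p,q,rate=.05); print(current_position(),current_force(),current_finger_gap())
c=capture("scene")
rep("s handle",bar("scene",B,.2,.27,.09,blue)); rep("t handle",bar("top",B,.2,.27,.09,blue))
print(current_clock())
E
```

```text
False
0.012000725464057513 29.999755024909973 [-0.58811444 -0.28910996  0.46560781] [-0.79053336 -1.42011555  1.14586891]
[0.5489818  0.13814452 0.21466317] [ 1.06524048 -3.41683466 -2.33126368] 0.011801370236717913
s handle 72 mean [0.5742 0.1406 0.243 ] ztop [0.2463 0.2508] rect [571.7 139.5] [11.8 26. ] 81.2 pc [ 0.995 -0.104]
t handle 13 mean [0.5187 0.1404 0.2485] ztop [0.2487 0.2502] rect [518.6 140.4] [9.5 4.7] 84.5 pc [0.048 0.999]
8.525
```

```bash
python3 - <<'E'
from plan import *
from fit import *
move_gripper(.05); p,q=handle(.31,1); servo_line(p,q,rate=.2)
g,qg=tray_tool(TO,rz(TY),1,np.deg2rad(-15))
up=g+[0,0,.16]
move_ptp(up,qg)
rep("t handle",bar("top",B,.16,.27,.09,blue))
c=capture("wrist"); cv2.imwrite("pics/w2.png",c["image"])
rep("w fintop",bar("wrist",(.543,-.275),.09,.12,.06,black))
rep("w rim",bar("wrist",TO,.036,.06,.16,yellow)); rep("w tray",bar("wrist",TO,-.005,.06,.16,yellow))
print(current_clock(),up,TO+rz(TY).apply([-.088,0,.08]))
E
```

```text
t handle 252 mean [0.5477 0.1354 0.2429] ztop [0.2465 0.2503] rect [548.8 137.6] [13.9 69.2] 83.8 pc [-0.995  0.101]
w fintop 542 mean [ 0.5421 -0.2773  0.1043] ztop [0.1044 0.1055] rect [ 542.5 -277.7] [48.6  9.3] 66.3 pc [-0.405 -0.914]
w rim 1508 mean [ 0.5738 -0.2111  0.0401] ztop [0.0397 0.0438] rect [ 578.6 -195.2] [162.8 118.6] 66.0 pc [-0.25  -0.968]
w tray 10923 mean [ 0.5835 -0.1885  0.0127] ztop [0.0063 0.04  ] rect [ 580.6 -192.6] [174.8 132.7] 66.2 pc [-0.442 -0.897]
11.7167 [ 0.54513985 -0.26945845  0.22164741] [ 0.54314754 -0.27395435  0.08      ]
```

View pics/w2.png

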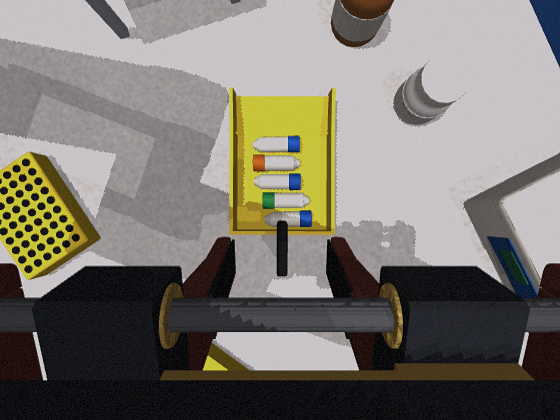

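The wrist view shows the fin at (281,248), centred between the fingers, with five tubes lying crosswise in the tray. I'll grip the fin, lift a little and check for sag.

```bash
sed -i 's/TO=np.array(\[.5788,-.1935,0\])/TO=np.array([.5782,-.1960,0])/;s/deg2rad(66.1)/deg2rad(66.2)/' plan.py; cat >> plan.py <<'E'
AL=np.deg2rad(-15)
def tilt():
    "tray plane tilt from wrist camera in the tool frame: yellow floor points"
    c=capture("wrist"); P,u,v=cloud(c); I=c["image"][v,u].astype(int)
    m=(I[:,2]>I[:,0]+60)&(I[:,1]>I[:,0]+50)
    q=Ro.from_quat(current_orientation())*toolrot(1,AL).inv()
    L=q.inv().apply(P-np.array(current_position()))-toolrot(1,AL).apply([0,0,-.019])+GR
    m&=(abs(L[:,1])<.045)&(L[:,0]>.0)&(L[:,0]<.038)&(L[:,2]<.04)
    L=L[m]; A=np.c_[L[:,:2],np.ones(len(L))]; k=np.linalg.lstsq(A,L[:,2],rcond=None)[0]
    return len(L),np.degrees(np.arctan(k[:2])).round(1),k[2].round(4)
E
python3 - <<'E'
from plan import *
g,q=tray_tool(TO,rz(TY),1,AL)
servo_line(g+[0,0,.06],q); 
print(servo_line(g,q,rate=.1,contact_N=10),current_position(),g)
print(tilt())
move_gripper(0.0); print(current_finger_gap(),current_force(),tilt())
servo_line(g+[0,0,.03],q,rate=.04); print(current_force(),current_torque(),tilt())
sleep(.5); print(tilt(),current_clock())
c=capture("scene"); cv2.imwrite("pics/s3.png",cv2.resize(c["image"][120:340,180:440],(780,660)[:2]) [:600])
E
```

```text
False [ 0.5449792  -0.27223155  0.06198415] [ 0.54467247 -0.27201708  0.06164741]
(2892, array([-9.1,  2.8]), np.float64(0.0078))
0.009743209626305736 [0.15961152 0.03164709 0.7618559 ] (2907, array([-9.1,  2.6]), np.float64(0.0082))
[-0.14112913 -0.4790732  -3.17941699] [-0.43915461  0.21890308 -0.01669564] (2974, array([-9.6,  2.9]), np.float64(0.0088))
(2978, array([-10.,   3.]), np.float64(0.0088)) 15.5833
```

View pics/s3.png

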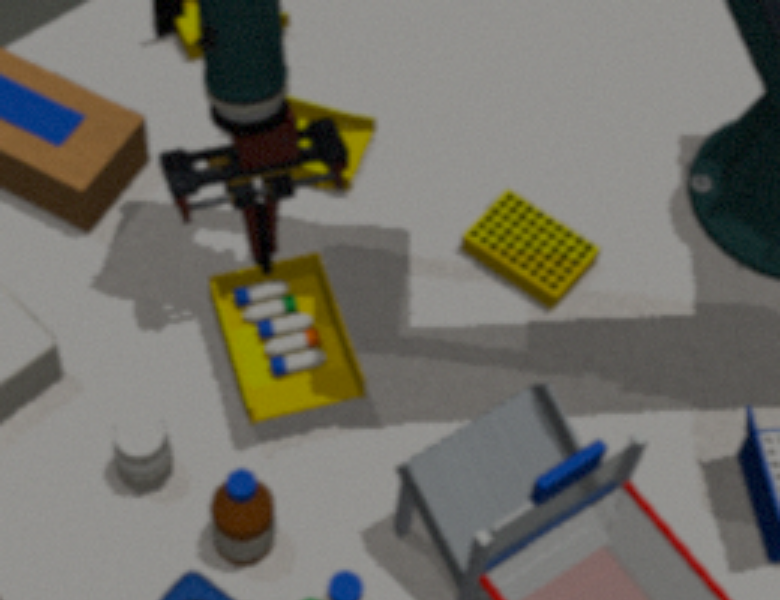

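Sag is under 1° and the sash stays up. Now I'll carry the tray over and pour.

```bash
python3 - <<'E'
from plan import *
d=np.deg2rad
g,q=tray_tool(TO,rz(TY),1,AL)
servo_line(g+[0,0,.17],q,rate=.12)
P=lambda lx,lz,t:pour(lx,lz,d(t),1,AL)
servo_line(*P(-.14,.195,-4),rate=.15)
servo_line(*P(-.095,.165,-2),rate=.08)
print(current_clock(),current_force())
c=capture("scene"); cv2.imwrite("pics/s4.png",cv2.resize(c["image"][150:400,220:500],(672,600)))
E
```

```text
18.6083 [-0.02594361 -0.32183797 -2.33577901]
```

View pics/s4.png

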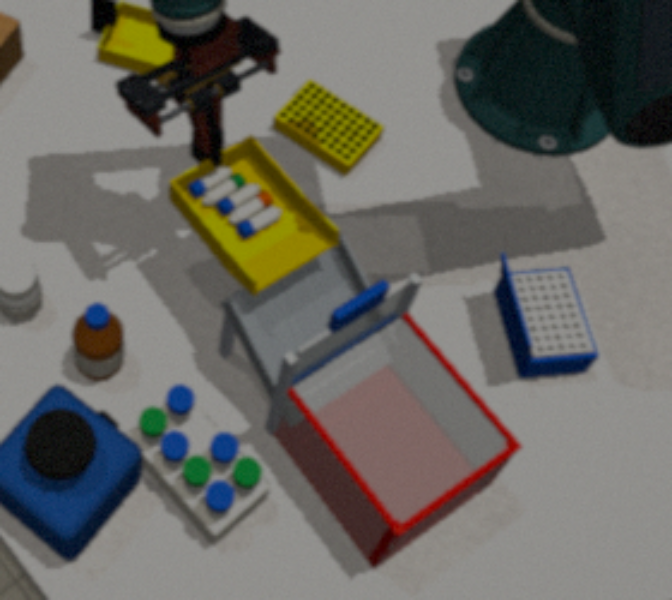

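The lip is over the chute between the cheeks, and all five tubes are in the tray. Pouring now.

```bash
python3 - <<'E'
from plan import *
d=np.deg2rad
P=lambda lx,lz,t:pour(lx,lz,d(t),1,AL)
for t,z in ((8,.155),(18,.15),(25,.145),(32,.142),(40,.14),(47,.138),(54,.138)):
    servo_line(*P(-.092,z,t),rate=.07)
    print(t,round(current_clock(),2),np.round(current_force(),1))
sleep(.6)
c=capture("scene"); cv2.imwrite("pics/s5.png",cv2.resize(c["image"][150:400,220:500],(672,600)))
for k in silhouettes("scene","tube0"): print(k["conf"],k["xy"])
print(current_clock())
E
```

```text
8 19.12 [ 0.3 -0.9 -3.2]
18 19.64 [ 0.2  0.1 -4. ]
25 20.03 [ 0.1 -0.6 -3.8]
32 20.45 [-0.9  0.  -1.7]
40 20.93 [-0.1  0.6 -2.7]
47 21.36 [ 0.8 -0.3 -1.4]
54 21.81 [-0.6  0.1 -1.7]
22.5083
```

View pics/s5.png

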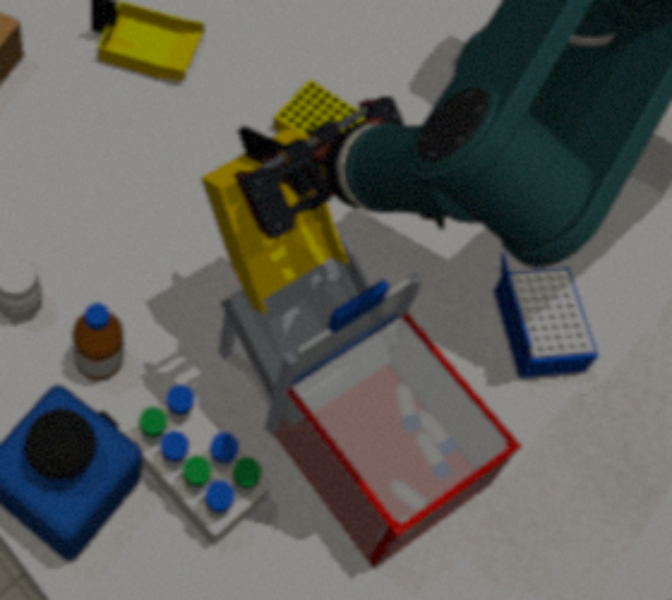

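I can see at least three tubes in the bin. I'll tip a bit further, shake, then back off and look.

```bash
python3 - <<'E'
from plan import *
d=np.deg2rad
P=lambda lx,lz,t:pour(lx,lz,d(t),1,AL)
servo_line(*P(-.092,.14,62),rate=.1)
servo_line(*P(-.095,.15,57),rate=.2);servo_line(*P(-.092,.14,62),rate=.2);sleep(.4)
servo_line(*P(-.095,.16,30),rate=.15)
servo_line(*P(-.15,.195,0),rate=.15)
a=capture("scene")["image"];b=capture("top")["image"]
m=np.hstack([cv2.resize(a[180:400,220:460],(420,385)),cv2.resize(b[150:310,60:240],(380,338))[:385] if 0 else cv2.resize(b[140:300,60:240],(380,385))])
cv2.imwrite("pics/m6.png",m); print(current_clock())
E
```

```text
25.525
```

View pics/m6.png

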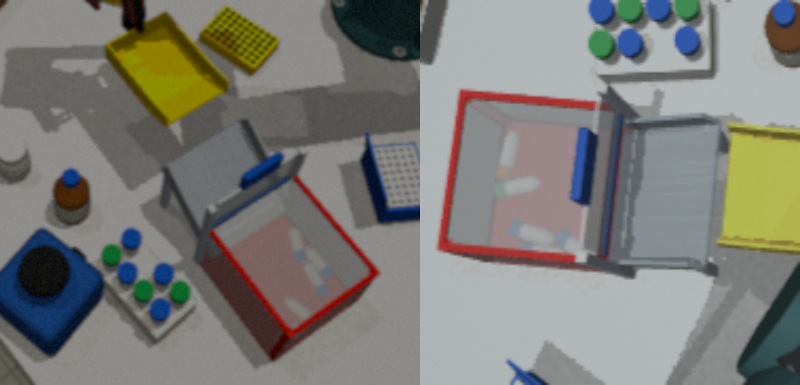

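```bash
python3 - <<'E'
from plan import *
b=np.mean([capture("top")["image"].astype(float) for _ in range(3)],0).astype(np.uint8)[170:255,70:170]
a=np.mean([capture("scene")["image"].astype(float) for _ in range(3)],0).astype(np.uint8)[290:390,340:440]
s=lambda x:cv2.resize(x,(400,400),interpolation=cv2.INTER_CUBIC)
cv2.imwrite("pics/m7.png",np.hstack([s(a),s(b)])); print(current_clock())
E
```

```text
25.825
```

View pics/m7.png

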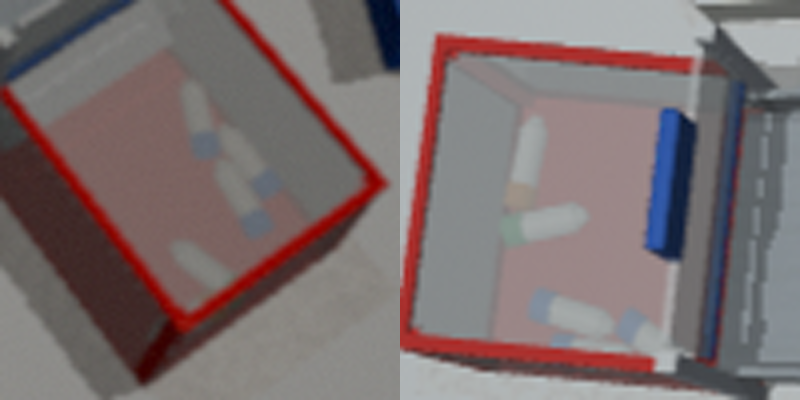

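All five tubes are in the bin: orange, green and three blue. The tray is empty, so I'll put it back.

```bash
python3 - <<'E'
from plan import *
from fit import *
g,q=tray_tool(TO,rz(TY),1,AL)
servo_line(g+[0,0,.17],q,rate=.2)
servo_line(g+[0,0,.02],q,rate=.12)
print(servo_line(g-[0,0,.003],q,rate=.02,contact_N=5),current_position()-g,current_force())
move_gripper(.05); sleep(.2)
back=Ro.from_quat(q).apply([0,0,-.08])
servo_line(g+back,q,rate=.12); 
up=g+[0,0,.16]; servo_line(up,q,rate=.2)
rep("w fintop",bar("wrist",(.543,-.275),.09,.12,.06,black))
P=bar("wrist",TO,-.005,.012,.14,yellow); L=rz(-TY).apply(P-TO); m=(abs(L[:,1])<.05)&(L[:,0]>-.06)&(L[:,0]<.035)
print("floor",m.sum(),np.linalg.lstsq(np.c_[L[m][:,:2],np.ones(m.sum())],L[m][:,2],rcond=None)[0].round(4))
print(current_clock())
p,qh=handle(.33,1); move_ptp(p,qh)
rep("w handle",bar("wrist",B,.2,.27,.09,blue))
print(current_clock())
E
```

```text
True [-1.32551494e-04  7.55199771e-05 -7.35033441e-06] [-0.62014559 -0.23295816  5.25695439]
w fintop 585 mean [ 0.5415 -0.2771  0.1042] ztop [0.1043 0.1056] rect [ 541.4 -277.3] [48.5  9.2] 66.3 pc [-0.403 -0.915]
floor 6245 [-0.0001 -0.0012  0.0035]
31.275
w handle 1337 mean [0.5421 0.1383 0.2447] ztop [0.248  0.2493] rect [556.8 136.5] [ 11.1 160.8] 84.2 pc [ 0.994 -0.106]
32.9083
```

```bash
python3 - <<'E'
from plan import *
from fit import *
servo_line(*handle(.2145,1),rate=.1,contact_N=10); move_gripper(0.0); print(current_finger_gap())
servo_line(*handle(.150,1),rate=.06)
print(servo_line(*handle(.143,1),rate=.03,contact_N=12),current_position(),current_force())
move_gripper(.05); servo_line(*handle(.31,1),rate=.2)
rep("w handle",bar("wrist",B,.15,.27,.06,blue)); rep("t handle",bar("top",B,.15,.27,.06,blue))
b=capture("top")["image"][140:300,60:400]
cv2.imwrite("pics/t8.png",cv2.resize(b,(800,376))); print(current_clock())
E
```

```text
0.011986716538885207
True [0.54898328 0.1380975  0.14445127] [ 0.23146363 -0.41580682  2.60393625]
w handle 883 mean [0.5465 0.1378 0.1776] ztop [0.1782 0.1794] rect [548.5 137.5] [10.8 69.3] 83.9 pc [ 0.994 -0.106]
t handle 61 mean [0.5315 0.1397 0.1779] ztop [0.1779 0.1818] rect [532.7 139.5] [11.4 31.5] 83.2 pc [-0.995  0.099]
38.275
```

View pics/t8.png

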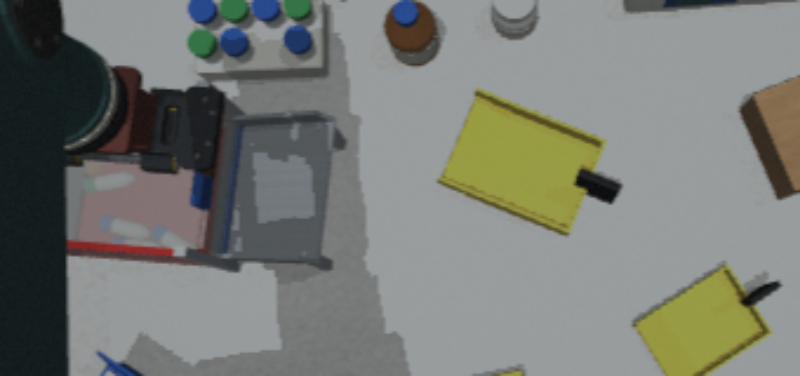

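The sash is shut with the handle top at 178–179 mm, the tray stands flat and empty, and the tubes visible in this view are still in the bin. Handing in.

```bash
python3 -c "
from bench import *
print(close_job())"
```

```text
the job is handed in; nothing more can be done
None
```

The job is handed in, with no verdict returned: all five tubes are in the bin, the tray stands flat and empty where it began, the sash is shut, and no bystander was seen to move (about 38 of 70 s used).

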